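# Shake croutons evenly over a baking tray

### The job

Pick up the crouton shaker by its wooden grip and shake all eight croutons out over the baking tray, spread along its length so that each third of the tray gets at least two. Do not touch the croutons with the fingers or spill any beside the tray. Then set the empty shaker down level on the middle of the round cork mat, leaving the mug, lemon and tin where they are.

Things in the scene. Friction and masses are not known exactly. Their poses are not given: they have to be found in the camera images.
- shaker: crouton shaker, loose, about 0.26 kg filled: a clear plastic box chute standing level on two wooden runners, an upright wooden grip on its back. 89 mm long (x), 52 wide (y), 108 high (z). Origin midway along its length, at the underside of the runners; z up. Its open mouth looks to its own -x, the +x end is closed. The croutons lie in it in four rows of two
- shaker_grip (a point): middle of the shaker's wooden grip, 89 mm straight above the shaker's origin: an upright rounded plate 18 mm thick (along the shaker's y), 70 mm long (x), free from 65 to 108 mm above the shaker's underside; pinch it across its thickness from above
- shaker_mouth (a point): centre of the shaker's mouth, 34 mm wide, 36 high, 45 mm ahead (-x) of and 44 above the shaker's origin; its lower lip is 26 mm above the origin. The floor behind it falls ever steeper to the back (2 to 20 degrees), so croutons stay in while it is level; tipped mouth-down, the front ones slide out at 15 to 27 degrees, those behind row by row as it is tipped further, the last at 35 to 55
- tray: shallow aluminium baking tray, fixed to the worktop, 280 mm (x) x 180 mm (y) x 28 mm high over its rolled rim, inside 270 x 170 mm, walls 5 mm, floor 5 mm thick; origin under its centre, z up, x along its length. Its thirds lie side by side along its length, 90 mm each: near (x below -45 mm), middle and far (x above 45 mm)
- tray_floor (a point): centre of the tray's inner floor, 5 mm above the tray's origin; same axes as the tray
- mat: round cork mat, fixed, 150 mm in diameter and 6 mm thick; origin under its centre
- mug: striped white mug, 100 mm high, a bystander; origin under it
- lemon: lemon, 78 x 55 x 56 mm, a bystander; origin under it as it lies at the start
- tin: small food tin, 58 mm in diameter and 72 mm high, a bystander; origin under it
- crouton_1: a crouton, chunky golden-brown piece about 15 x 14 x 14 mm, 10 g, loose in the shaker at the start; origin at its centre
- crouton_2: another such crouton
- crouton_3: another such crouton
- crouton_4: another such crouton
- crouton_5: another such crouton
- crouton_6: another such crouton
- crouton_7: another such crouton
- crouton_8: another such crouton

How it is judged:
By the outcome, as a careful person would: the job done as asked, in the order asked, and still so for the second after the job is handed in, with the robot touching nothing.
It also fails if it takes over 64 s, if anything falls off the work surface, if the arm or the gripper's body presses on something with over 40 N, if the wrist force passes 120 N, or if a joint passes its speed limit or range.

### The arm

A 6-joint arm with a two-finger parallel gripper is mounted at the origin on a cart in front of the work surface, level with it; the furniture and walls round the work are solid. World frame = base frame: x ahead of the robot, y to its left, z up, the work surface at z = 0. Lengths are in m, angles in rad, forces in N, time in s.
With the tool pointing down it reaches from about 0.375 to 0.75 m from the base axis. Payload 9 kg.
Tool frame: the origin (TCP) lies at the very end of the fingers, on their centre line; the grasp point (between the pads) lies 19 mm behind it; z points along the fingers, y is the line along which they close (so a half turn about z gives the same grasp; the last joint's range is limited). The gripper opens to 85 mm and grips with 20 to 120 N. Pads are 22 mm wide; open, the fingers measure 114 mm over their backs; the gripper's body (76 mm by 85 mm) begins 54 mm behind the grasp point. The pads swing forward as they close: fully open they stand 13 mm farther back than shut.
Start: joints at [-1.383, 0.104, 0.097, 1.564, 0, 1.353], TCP at [0.237, -0.551, 0.231] pointing down, gripper open.
Joint ranges: [-2.99, 2.99], [-0.84, 1.86], [-1.1, 1.16], [-1.84, 2.11], [-1.51, 1.56], [-3.14, 3.14]. Speed limits (rad/s): [2.22, 2.22, 2.57, 3.14, 3.14, 3.14].

### API

Orientations are given as a 3x3 rotation matrix whose columns are the frame's x, y, z axes.
In Python, from workcell import move_ptp, move_linear, goto_joints, let_go, close_gripper, hold, ik, grab_frame, MotionError, job_done, boxes_of, trace, read_time_s, read_joint_pos, read_joint_velocities, read_effort, read_position, read_eef_rot, read_contact_force, read_moment, read_grip_width, read_finger_force gives the robot as it stands. Calls block until the motion is done:
- move_ptp(position, orientation): joint-space move of the TCP to a pose.
- move_linear(position, v=0.15, orientation=None, guard=None): straight line of the TCP; orientation=None keeps the orientation; v is the mean speed in m/s. With guard (N) it stops when the force on the tool has changed by that much, and returns True; else False.
- goto_joints(angles): joint-space move.
- let_go() and close_gripper(strength=None): open the fingers fully, or close them until they stop; strength is the grip in N (None keeps the last).
- hold(seconds).
- ik(position, orientation): joint angles nearest the present ones, or None.
- grab_frame(name): name is "scene" or "side" or "wrist"; returns a dict with "image" (480x640x3 uint8, red, green, blue), "z_map" (480x640 float32, m along the optical axis (not along the pixel's ray), 0 where there is no reading), "mtx" (3x3 intrinsics, pixels), "position" and "attitude" of the camera in the world; the wrist camera has in their place "mount" (4x4, takes a point from camera to tool coordinates, whose origin is the TCP and whose axes are the flange's). Camera axes: x right, y down, z forward; pixel columns grow to the right and rows downward; lengths in m; the calibration is good to about 2 mm. A picture is of the moment at which its call begins: read the wrist's pose just before it.
A pose or a line that the arm cannot do raises MotionError and nothing moves.
- job_done(): hands the job in; it is judged then, once.
Trained networks look in the newest picture that a camera, given by its name, has taken for a name from the list of things; names that differ only in an ending like _2 or _b are one class to them, and where a whole thing is asked for, a point or a joint stands for the part that bears it (a point fixed in the world has none). Each returns a list of dicts, best first, with "p" (0 to 1); they miss things now and then, are a little off and sometimes report something else, mostly with a low value. They report only what shows in the picture. A call takes as long as a camera call.
- boxes_of(camera, thing): "at" ([x, y, z] in m, in the coordinates of the camera as it stood for that picture, good to about 4 mm: the middle of the surface that is visible of it).
- trace(camera, thing): "pixels" (480x640 bool, what is visible of it).
Readings, each from a call of its own:
- read_time_s(): time.
- read_joint_pos(): joint angles.
- read_joint_velocities(): joint speeds.
- read_effort(): joint torques, N m.
- read_position(): TCP position.
- read_eef_rot(): TCP orientation.
- read_contact_force(): force on the tool from outside, world axes, zero at the start.
- read_moment(): the same for the moment, N m.
- read_grip_width(): finger opening in m.
- read_finger_force(): force on a finger pad.
Only numpy, scipy, OpenCV 4.12 (cv2) and the standard library are available. Lean on these libraries where they do the work, as an engineer would, in place of code of your own. Each camera call takes 0.05 s, during which the arm holds its last target. There are 200 camera calls.

## Working session

There is one attempt and no reset: what is moved stays moved. The work goes in short steps, each a Python script; the robot and the scene stay as the last script left them, time stands still between calls to the robot, and variables do not carry over. Pictures are saved under pics/ and viewed, at most 10 in all, crops included, and the job is handed in when it is done.

```bash
ls; mkdir -p pics; cat > h.py <<'E'
import numpy as np, cv2
from workcell import *
def cam2w(f,p):
    R=np.array(f["attitude"]); 
    if R.shape!=(3,3): print("att",R)
    return np.array(f["position"])+R@np.asarray(p)
def cloud(f,mask):
    z=f["z_map"]; v,u=np.nonzero(mask&(z>0)); d=z[v,u]; K=np.array(f["mtx"])
    P=np.stack([(u-K[0,2])/K[0,0]*d,(v-K[1,2])/K[1,1]*d,d],1)
    return P@np.array(f["attitude"]).T+np.array(f["position"])
E
python3 - <<'E'
from h import *
ims=[]
for c in ["scene","side"]:
    f=grab_frame(c); ims.append(f["image"]); print(c,np.round(f["position"],3),np.round(f["attitude"],3).tolist())
    for t in ["shaker","shaker_grip","tray","mat","mug","lemon","tin","crouton_1"]:
        b=boxes_of(c,t)
        print(t,[(round(x["p"],2),np.round(cam2w(f,x["at"]),3).tolist()) for x in b[:8 if 'cr' in t else 2]])
        tr=trace(c,t)
        if tr and 'cr' not in t:
            P=cloud(f,tr[0]["pixels"]); print("   trace",round(tr[0]["p"],2),len(P),np.round(np.percentile(P,[2,50,98],axis=0),3).tolist())
    cv2.imwrite(f"pics/{c}0.png",f["image"][:,:,::-1])
print(read_time_s())
E
```

```text
pics
scene [-0.409 -0.722  0.616] [[0.543, -0.355, 0.76], [-0.839, -0.21, 0.502], [-0.019, -0.911, -0.412]]
shaker [(0.94, [0.425, 0.106, 0.065])]
   trace 0.7 575 [[0.401, 0.081, 0.001], [0.429, 0.108, 0.065], [0.487, 0.162, 0.109]]
shaker_grip [(0.62, [0.426, 0.108, 0.066])]
   trace 0.95 521 [[0.401, 0.081, 0.006], [0.428, 0.107, 0.065], [0.481, 0.158, 0.109]]
tray [(0.62, [0.545, -0.08, 0.008])]
   trace 0.86 5067 [[0.41, -0.181, 0.002], [0.548, -0.078, 0.007], [0.697, 0.017, 0.03]]
mat [(0.61, [0.546, -0.081, 0.008])]
   trace 0.58 1854 [[0.48, -0.391, 0.003], [0.543, -0.328, 0.007], [0.617, -0.258, 0.009]]
mug [(0.69, [0.72, 0.044, 0.037]), (0.61, [0.759, 0.176, 0.068])]
   trace 0.82 1068 [[0.735, 0.144, 0.002], [0.762, 0.182, 0.069], [0.922, 0.257, 0.101]]
lemon [(0.85, [0.72, 0.041, 0.034])]
   trace 0.83 358 [[0.71, 0.016, 0.002], [0.724, 0.042, 0.037], [0.837, 0.081, 0.056]]
tin [(0.6, [0.716, -0.359, 0.033])]
   trace 0.79 266 [[0.704, -0.376, 0.004], [0.716, -0.363, 0.031], [0.753, -0.322, 0.073]]
crouton_1 []
side [ 0.635 -0.74   0.936] [[0.998, 0.041, -0.048], [0.062, 
[... 198 characters left out ...]
0.452, 0.113, 0.061], [0.49, 0.149, 0.109]]
tray [(0.57, [0.558, -0.08, 0.004])]
   trace 0.98 11846 [[0.42, -0.179, 0.002], [0.558, -0.079, 0.006], [0.692, 0.016, 0.03]]
mat [(0.71, [0.453, 0.114, 0.063]), (0.64, [0.558, -0.325, 0.004])]
   trace 0.72 5471 [[0.487, -0.389, 0.003], [0.553, -0.326, 0.006], [0.619, -0.257, 0.009]]
mug [(0.72, [0.782, 0.175, 0.069])]
   trace 0.95 2199 [[0.74, 0.134, -0.001], [0.782, 0.178, 0.067], [0.825, 0.243, 0.101]]
lemon [(0.84, [0.734, 0.04, 0.041])]
tin [(0.73, [0.732, -0.357, 0.066]), (0.39, [0.558, -0.076, 0.003])]
   trace 0.64 1484 [[0.705, -0.375, 0.007], [0.731, -0.358, 0.068], [0.758, -0.323, 0.073]]
crouton_1 [(0.23, [0.548, -0.325, 0.002])]
1.7
```

```bash
python3 - <<'E'
from h import *
G=[];B=[];T=[];M=[]
for c in ["side","scene"]:
    f=grab_frame(c)
    tr=trace(c,"shaker_grip"); P=cloud(f,tr[0]["pixels"])
    top=P[(P[:,2]>0.1)&(P[:,2]<0.115)]; print(c,"top",len(top),top.mean(0))
    for nm,Q in [("top",top),("all",P[P[:,2]<.115])]:
        r=cv2.minAreaRect(Q[:,:2].astype(np.float32)); print(nm,r)
    tr=trace(c,"tray"); 
    if tr:
        P=cloud(f,tr[0]["pixels"]); P=P[P[:,2]>0.02]; print("tray",cv2.minAreaRect(P[:,:2].astype(np.float32)))
    tr=trace(c,"mat")
    if tr:
        P=cloud(f,tr[0]["pixels"]); print("mat",cv2.minEnclosingCircle(P[abs(P[:,2]-.006)<.003][:,:2].astype(np.float32)),np.median(P,0))
    if c=="side":
        cv2.imwrite("pics/side1.png",f["image"][:,:,::-1])
E
```

```text
side top 253 [0.44811225 0.12410943 0.10621877]
top ((0.44748246669769287, 0.12587079405784607), (0.07008736580610275, 0.01896098256111145), 45.174232482910156)
all ((0.4372408986091614, 0.16926346719264984), (0.1009260043501854, 0.18008340895175934), 13.79434871673584)
tray ((0.5569664239883423, -0.07841914147138596), (0.18679265677928925, 0.2821074426174164), 83.33661651611328)
mat ((0.5521813631057739, -0.32170137763023376), 0.07552368938922882) [ 0.55327751 -0.32645262  0.0059698 ]
scene top 97 [0.4408208  0.12052124 0.10713568]
top ((0.4454646408557892, 0.1250915378332138), (0.06996019929647446, 0.017145736142992973), 42.60872268676758)
all ((0.5262851119041443, 0.20268172025680542), (0.31752070784568787, 0.05352705344557762), 44.08604431152344)
tray ((0.5552361607551575, -0.0805230364203453), (0.18676920235157013, 0.2854433059692383), 83.09410858154297)
mat ((0.5525488257408142, -0.32261356711387634), 0.07750748842954636) [ 0.54490573 -0.32650947  0.00714238]
```

View pics/side0.png

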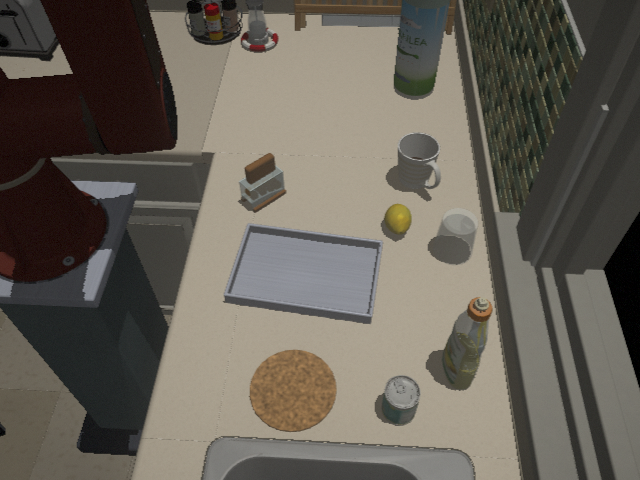

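View pics/scene0.png

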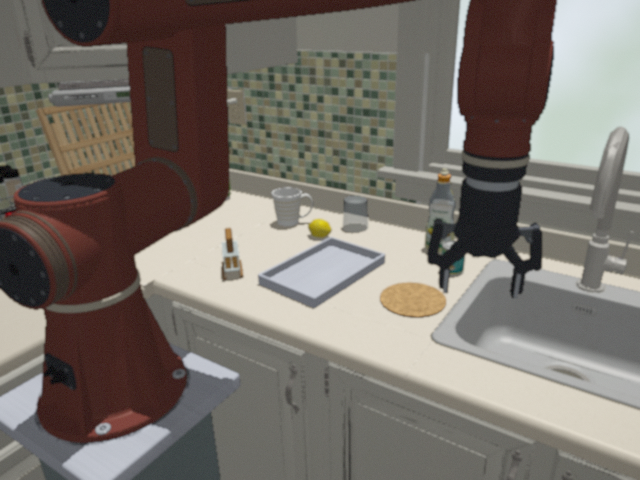

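```bash
python3 - <<'E'
import cv2,numpy as np
a=cv2.imread("pics/side0.png")[140:220,220:310]; b=cv2.imread("pics/scene0.png")[215:290,190:280]
r=lambda x:cv2.resize(x,(400,400),interpolation=cv2.INTER_CUBIC)
cv2.imwrite("pics/crop.png",np.hstack([r(a),r(b)]))
E
```

```text
(no output)
```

View pics/crop.png

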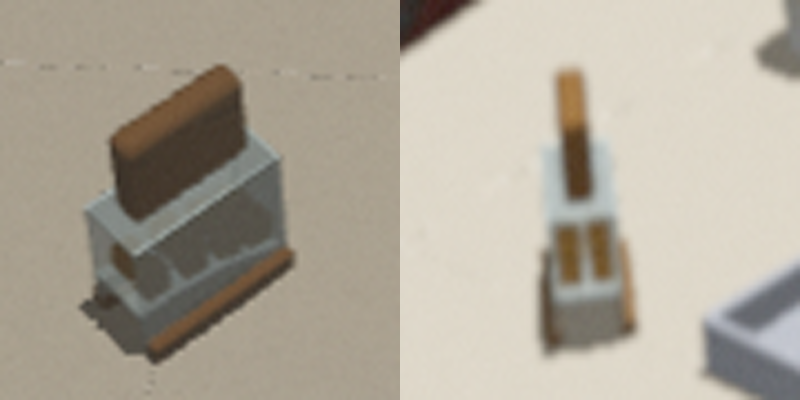

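```bash
cat >> h.py <<'E'
D=np.pi/180
TR=np.array([.556,-.0795]); TY=-6.8*D; MAT=np.array([.5523,-.3235]); GR=np.array([.4465,.1255]); GY=44*D
def S(yaw,th):
    s0=np.array([np.cos(yaw),np.sin(yaw),0]);u0=np.array([0,0,1.]);t=np.cross(u0,s0)
    return np.stack([np.cos(th)*s0+np.sin(th)*u0,t,np.cos(th)*u0-np.sin(th)*s0],1)
def tool(Sm,e): return np.stack([-e*Sm[:,0],e*Sm[:,1],-Sm[:,2]],1)
def pour(tx,th,e,yaw=TY,zc=.045,ty=0,off=(0,0)):
    """TCP pose with lip centre at tray (tx,ty), runner corner at height zc, tilt th"""
    c,s=np.cos(TY),np.sin(TY); Sm=S(yaw,th)
    L=np.r_[TR+np.array([[c,-s],[s,c]])@[tx,ty], zc+.026*np.cos(th)]
    return L+Sm@np.array([.045+off[0],0,.044+off[1]]),tool(Sm,e)
E
python3 - <<'E'
from h import *
for e in (1,-1):
    print(e,"grasp",ik(np.r_[GR,.07],tool(S(GY,0),e)),ik(np.r_[GR,.2],tool(S(GY,0),e)))
    for y in (TY,25*D,TY+np.pi/2,TY-np.pi/2):
        print("yaw",y)
        for tx in (-.07,.015,.1):
            print(tx,[(th,None if (q:=ik(*pour(tx,th*D,e,yaw=y))) is None else np.round(q,1).tolist()) for th in (0,20,40,58)])
    print("mat",[ik(np.r_[MAT,.08],tool(S(y,0),e)) is not None for y in (-30*D,0,30*D)])
E
```

```text
1 grasp [-0.00919454 -0.29033123 -0.56828256  1.292845    0.         -0.77713941] [-0.00919454 -0.3212533  -0.35691072  1.53513891  0.         -0.77713941]
yaw -0.11868238913561441
-0.07 [(0, [-0.4, -0.1, -0.3, 1.4, 0.0, -0.3]), (20, [-0.5, -0.6, -0.8, 1.1, 0.1, -0.3]), (40, None), (58, None)]
0.015 [(0, [-0.3, 0.2, -0.0, 1.4, 0.0, -0.2]), (20, [-0.4, -0.3, -0.5, 1.0, 0.1, -0.3]), (40, None), (58, None)]
0.1 [(0, [-0.3, 0.4, 0.3, 1.4, 0.0, -0.2]), (20, [-0.4, -0.1, -0.3, 1.0, 0.1, -0.2]), (40, [-0.4, -0.5, -0.8, 0.6, 0.2, -0.2]), (58, None)]
yaw 0.4363323129985824
-0.07 [(0, [-0.3, -0.1, -0.3, 1.4, 0.0, -0.8]), (20, [-0.5, -0.5, -0.7, 1.2, 0.3, -1.0]), (40, None), (58, None)]
0.015 [(0, [-0.3, 0.2, -0.1, 1.4, 0.0, -0.8]), (20, [-0.5, -0.2, -0.5, 1.1, 0.3, -0.9]), (40, [-0.7, -0.6, -0.8, 1.0, 0.6, -1.0]), (58, [-0.9, -0.7, -1.1, 0.9, 1.0, -1.1])]
0.1 [(0, [-0.3, 0.4, 0.3, 1.4, 0.0, -0.7]), (20, [-0.4, 0.0, -0.2, 1.1, 0.3, -0.8]), (40, [-0.6, -0.3, -0.6, 0.8, 0.6, -0.9]), (58, [-0.8, -0.4, -0.9, 0.6, 0.9, -0.9])]
yaw 1.4521139376592822
-0.07 [(0, [-0.3, -0.2, -0.4, 1.4, 0.0, -1.8]), (2
[... 2383 characters left out ...]
.3, 0.1, 1.4, 0.0, 1.4]), (20, [-0.4, 0.4, 0.2, 1.5, 0.3, 1.2]), (40, [-0.6, 0.6, 0.3, 1.7, 0.6, 1.0]), (58, [-0.7, 0.9, 0.6, 2.0, 0.8, 0.7])]
yaw -1.689478715930511
-0.07 [(0, [-0.5, -0.2, -0.4, 1.4, 0.0, -2.0]), (20, [-0.3, -0.2, -0.4, 1.3, -0.3, -1.7]), (40, [-0.0, -0.1, -0.4, 1.3, -0.7, -1.5]), (58, [0.1, 0.2, -0.2, 1.5, -1.0, -1.1])]
0.015 [(0, [-0.4, 0.1, -0.2, 1.4, 0.0, -1.9]), (20, [-0.2, 0.0, -0.2, 1.3, -0.3, -1.7]), (40, [-0.0, 0.2, -0.1, 1.3, -0.7, -1.5]), (58, [0.1, 0.4, 0.0, 1.5, -1.0, -1.2])]
0.1 [(0, [-0.4, 0.3, 0.1, 1.4, 0.0, -1.9]), (20, [-0.2, 0.3, 0.1, 1.3, -0.3, -1.7]), (40, [-0.0, 0.4, 0.1, 1.4, -0.7, -1.5]), (58, [0.1, 0.7, 0.3, 1.5, -1.0, -1.2])]
mat [True, True, True]
```

```bash
python3 - <<'E'
from h import *
R=tool(S(GY,0),-1)
move_ptp(np.r_[GR,.18],R); print(read_time_s())
print(move_linear(np.r_[GR,.072],v=.12,guard=8), read_position())
f0=read_contact_force(); close_gripper(70); print(read_grip_width(),read_finger_force(),read_position(),read_time_s())
move_linear(np.r_[GR,.135],v=.06); hold(.3)
print([np.round(read_contact_force(),3).tolist() for _ in range(3)],f0)
hold(.1);print(read_contact_force(),read_time_s())
f=grab_frame("side");cv2.imwrite("pics/g.png",cv2.resize(f["image"][80:260,150:390,::-1],(720,540)))
E
```

```text
4.6167
False [0.44703242 0.12547554 0.07278923]
0.01757585660412184 69.35741901397705 [0.44648324 0.12551003 0.07204104] 6.2917
[[0.05, 0.46, -3.524], [0.05, 0.46, -3.524], [0.05, 0.46, -3.524]] [0.50052437 1.00337362 0.35763918]
[ 0.5369255   0.68490007 -2.43759647] 7.8917
```

View pics/g.png

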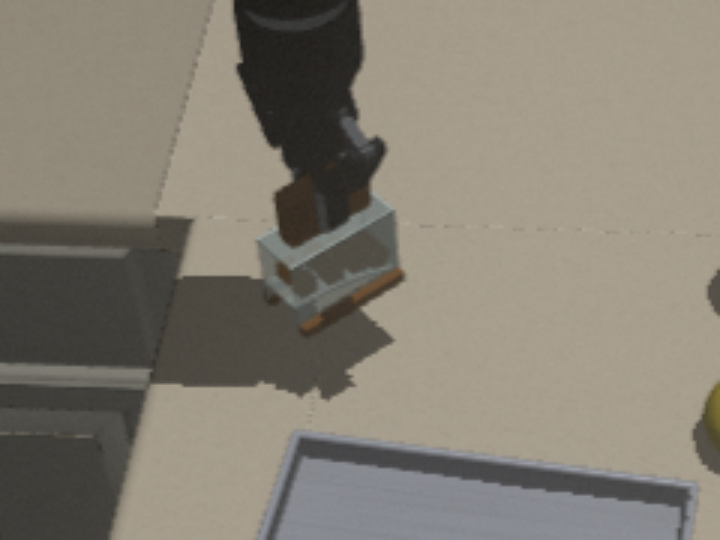

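```bash
cat >> h.py <<'E'
Y=TY+np.pi/2
def P(tx,deg): return pour(tx,deg*D,-1,yaw=Y,ty=.03,off=(0,.002))
def go(tx,deg,v): p,R=P(tx,deg); move_linear(p,v=v,orientation=R)
def count(show=True):
    out={}
    for c in ("scene","side"):
        f=grab_frame(c); r=[]
        for b in boxes_of(c,"crouton_1"):
            w=cam2w(f,b["at"]); d=w[:2]-TR; k,s=np.cos(TY),np.sin(TY)
            t=np.array([k*d[0]+s*d[1],-s*d[0]+k*d[1]])
            if w[2]<.032: r.append([round(float(t[0]),3),round(float(t[1]),3),round(float(w[2]),3),round(b["p"],2)])
        out[c]=sorted(r)
    if show: print(round(read_time_s(),1),out)
    return out,max(sum(x[3]>.3 for x in r) for r in out.values())
def save(n,crop=None):
    a=[cv2.resize(grab_frame(c)["image"][:,:,::-1][y:y+180,x:x+240],(400,300)) for c,x,y in (("scene",200,170),("side",190,170))]
    cv2.imwrite(n,np.hstack(a))
E
python3 - <<'E'
from h import *
p,R=P(-.09,0)
q=read_position()
move_linear(np.r_[(GR+p[:2])/2,.14],v=.12,orientation=None)
move_linear(np.r_[p[:2],p[2]+.01],v=.1,orientation=R); print(read_time_s())
go(-.09,8,.04); 
a=12
while a<=27:
    go(-.09,a,.025); hold(.3); _,n=count()
    print(a,n)
    if n>=2: break
    a+=2.5
save("pics/s1.png")
E
```

```text
9.4417
10.6 {'scene': [], 'side': []}
12 0
11.4 {'scene': [], 'side': []}
14.5 0
12.1 {'scene': [], 'side': []}
17.0 0
12.9 {'scene': [], 'side': []}
19.5 0
13.7 {'scene': [], 'side': []}
22.0 0
14.4 {'scene': [[-0.102, 0.003, 0.017, 0.62]], 'side': [[-0.095, 0.002, 0.021, 0.55]]}
24.5 1
15.2 {'scene': [[-0.104, -0.0, 0.019, 0.43], [0.002, 0.001, 0.006, 0.33], [0.019, -0.25, 0.009, 0.23]], 'side': [[-0.093, 0.002, 0.024, 0.42], [-0.075, 0.011, 0.018, 0.38]]}
27.0 2
```

View pics/s1.png

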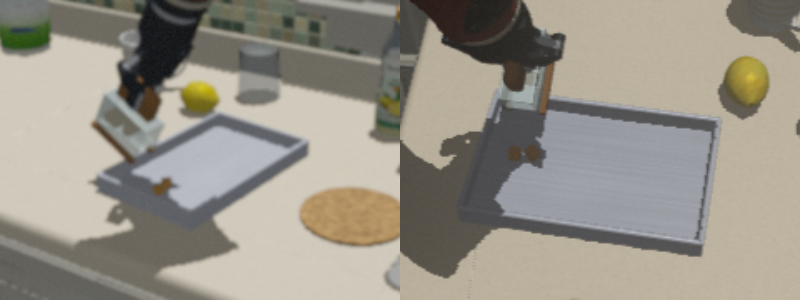

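```bash
cat > run2.py <<'E'
from h import *
import sys
x0,a0,x1,a1,amax,step,need=map(float,sys.argv[1:8])
go(x0,a0-8,.06); go(x1,a0-8,.08)
a=a1; go(x1,a-3,.03)
while a<=amax:
    go(x1,a,.025); hold(.35); o,_=count(False)
    k={c:[v for v in o[c] if abs(v[0]-x1)<.05 and abs(v[1])<.09 and v[2]>.009 and v[3]>.25] for c in o}
    n=max(len(v) for v in k.values()); print(round(read_time_s(),1),a,n,k)
    if n>=need: break
    a+=step
print(count()); save(sys.argv[8])
E
python3 run2.py -.09 27 0 27 48 2.5 2 pics/s2.png
```

```text
18.0 27.0 0 {'scene': [], 'side': []}
18.8 29.5 0 {'scene': [], 'side': []}
19.6 32.0 1 {'scene': [], 'side': [[0.034, -0.009, 0.021, 0.63]]}
20.4 34.5 2 {'scene': [[0.033, -0.008, 0.016, 0.51]], 'side': [[-0.007, 0.009, 0.015, 0.42], [0.032, -0.009, 0.017, 0.46]]}
20.6 {'scene': [[-0.102, 0.002, 0.017, 0.6], [-0.008, 0.008, 0.015, 0.56], [0.035, -0.009, 0.017, 0.45]], 'side': [[-0.073, 0.008, 0.024, 0.58], [-0.007, 0.008, 0.015, 0.52], [0.032, -0.007, 0.018, 0.6]]}
({'scene': [[-0.102, 0.002, 0.017, 0.6], [-0.008, 0.008, 0.015, 0.56], [0.035, -0.009, 0.017, 0.45]], 'side': [[-0.073, 0.008, 0.024, 0.58], [-0.007, 0.008, 0.015, 0.52], [0.032, -0.007, 0.018, 0.6]]}, 3)
```

View pics/s2.png

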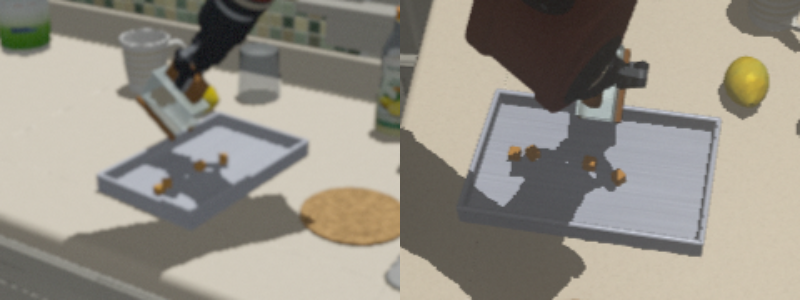

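```bash
python3 run2.py 0 34.5 .09 34.5 58 2.5 2 pics/s3.png
```

```text
23.4 34.5 0 {'scene': [], 'side': []}
24.2 37.0 1 {'scene': [], 'side': [[0.075, -0.017, 0.017, 0.54]]}
25.1 39.5 4 {'scene': [[0.096, -0.03, 0.019, 0.5]], 'side': [[0.074, -0.015, 0.018, 0.64], [0.084, -0.005, 0.022, 0.65], [0.101, -0.032, 0.02, 0.38], [0.108, -0.012, 0.018, 0.52]]}
25.3 {'scene': [[-0.099, 0.002, 0.018, 0.54], [-0.009, 0.007, 0.018, 0.37], [0.035, -0.006, 0.014, 0.56]], 'side': [[-0.077, 0.012, 0.018, 0.46], [-0.006, 0.005, 0.015, 0.61], [0.078, 0.002, 0.018, 0.63], [0.109, -0.017, 0.022, 0.37]]}
({'scene': [[-0.099, 0.002, 0.018, 0.54], [-0.009, 0.007, 0.018, 0.37], [0.035, -0.006, 0.014, 0.56]], 'side': [[-0.077, 0.012, 0.018, 0.46], [-0.006, 0.005, 0.015, 0.61], [0.078, 0.002, 0.018, 0.63], [0.109, -0.017, 0.022, 0.37]]}, 4)
```

View pics/s3.png

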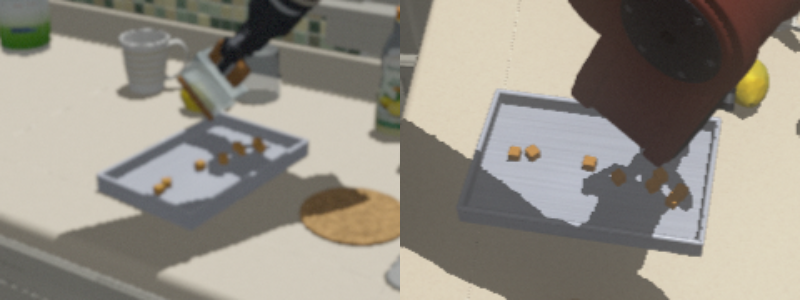

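```bash
python3 - <<'E'
from h import *
go(.09,32,.08); go(-.02,32,.1); go(-.02,45,.06); go(-.02,57,.05); hold(.5)
go(-.02,20,.1)
p,R=P(-.02,0); move_linear(np.r_[p[:2],.19],v=.12,orientation=R); print(read_time_s())
R=tool(S(60*D,0),-1)
move_linear(np.r_[MAT,.16],v=.15,orientation=R); print(read_time_s(), read_position(), read_grip_width())
print(count()); save("pics/s4.png")
E
```

```text
29.8333
32.1333 [ 0.55245196 -0.32297407  0.16016233] 0.017647247394938108
32.3 {'scene': [[-0.102, -0.001, 0.017, 0.41], [-0.005, 0.009, 0.016, 0.59], [0.034, -0.009, 0.015, 0.55]], 'side': [[0.033, -0.007, 0.017, 0.46], [0.039, -0.258, 0.002, 0.4], [0.073, -0.014, 0.018, 0.57], [0.102, -0.03, 0.018, 0.58], [0.108, -0.015, 0.021, 0.4]]}
({'scene': [[-0.102, -0.001, 0.017, 0.41], [-0.005, 0.009, 0.016, 0.59], [0.034, -0.009, 0.015, 0.55]], 'side': [[0.033, -0.007, 0.017, 0.46], [0.039, -0.258, 0.002, 0.4], [0.073, -0.014, 0.018, 0.57], [0.102, -0.03, 0.018, 0.58], [0.108, -0.015, 0.021, 0.4]]}, 5)
```

View pics/s4.png

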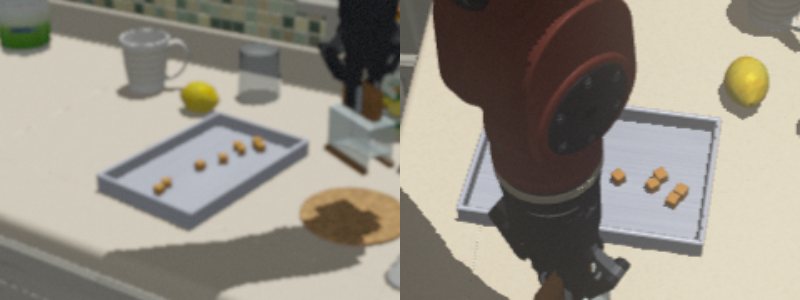

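```bash
python3 - <<'E'
from h import *
move_linear(np.r_[MAT,.085],v=.08); hold(.2)
print(move_linear(np.r_[MAT,.0755],v=.012,guard=4),read_position(),read_contact_force(),read_moment())
let_go(); hold(.2)
p=read_position(); move_linear([p[0],p[1],.2],v=.12)
move_ptp([.42,-.42,.3],read_eef_rot()); print(read_time_s())
for c in ("side","scene"):
    f=grab_frame(c); tr=trace(c,"shaker_grip")
    if tr:
        Q=cloud(f,tr[0]["pixels"]); T=Q[(Q[:,2]>.105)&(Q[:,2]<.122)]
        print(c,cv2.minAreaRect(T[:,:2].astype(np.float32)),T[:,2].max())
    cv2.imwrite(f"pics/e{c}.png",f["image"][:,:,::-1])
    for t in ("mug","lemon","tin"): print(t,[np.round(cam2w(f,b["at"]),3) for b in boxes_of(c,t)[:1]])
print(count())
E
python3 -c "
import cv2,numpy as np
cv2.imwrite('pics/e.png',np.hstack([cv2.resize(cv2.imread('pics/eside.png')[160:460,190:490],(400,400)),cv2.resize(cv2.imread('pics/escene.png')[180:360,250:430],(400,400))]))"
```

```text
True [ 0.55214395 -0.32352344  0.07808942] [-0.4835144   0.75712839  5.02127417] [ 0.02585966  0.05030426 -0.02433068]
37.1333
side ((0.5532916784286499, -0.3238327205181122), (0.0670827254652977, 0.017546450719237328), 61.09416580200195) 0.11811878423890909
mug [array([0.782, 0.178, 0.069])]
lemon [array([0.736, 0.04 , 0.042])]
tin [array([ 0.734, -0.357,  0.065])]
scene ((0.5518950819969177, -0.32213419675827026), (0.07086658477783203, 0.019998518750071526), 56.948001861572266) 0.11696057321078951
mug [array([0.761, 0.179, 0.068])]
lemon [array([0.722, 0.042, 0.033])]
tin [array([ 0.711, -0.352,  0.05 ])]
37.8 {'scene': [[-0.1, -0.0, 0.015, 0.57], [-0.008, 0.007, 0.019, 0.45], [0.033, -0.009, 0.016, 0.42]], 'side': [[-0.094, 0.001, 0.019, 0.52], [-0.072, 0.012, 0.021, 0.42], [-0.006, 0.005, 0.016, 0.39], [0.079, 0.002, 0.019, 0.57], [0.098, -0.033, 0.022, 0.63]]}
({'scene': [[-0.1, -0.0, 0.015, 0.57], [-0.008, 0.007, 0.019, 0.45], [0.033, -0.009, 0.016, 0.42]], 'side': [[-0.094, 0.001, 0.019, 0.52], [-0.072, 0.012, 0.021, 0.42], [-0.006, 0.005, 0.016, 0.39], [0.079, 0.002, 0.019, 0.57], [0.098, -0.033, 0.022, 0.63]]}, 5)
```

View pics/e.png

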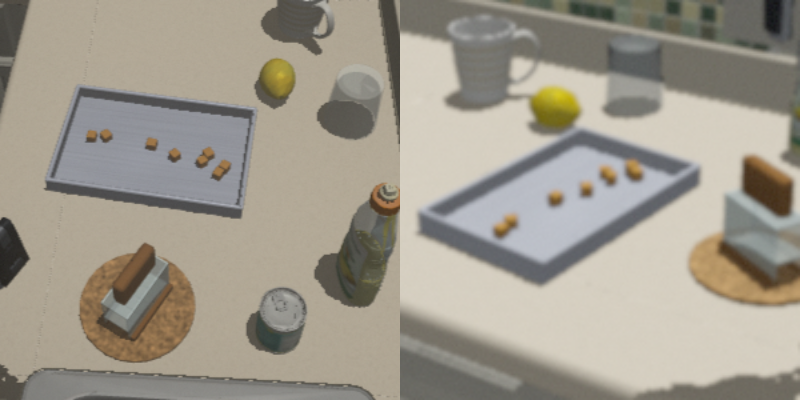

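The final picture shows the empty shaker level on the middle of the mat, around (135,285). All eight croutons lie in the tray: two in the near third, two in the middle and four in the far third. The mug, lemon and tin have not moved.

```bash
python3 -c "
from workcell import *
print(job_done())"
```

```text
the job is handed in; nothing more can be done
None
```

Job handed in at about 38 s: all eight croutons are in the tray (2 near, 2 middle, 4 far; the closest to a boundary is about 12 mm inside the middle third), the empty shaker stands level on the middle of the mat, and the mug, lemon and tin are where they were.

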